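# Drop the sprocket carrier home in the rear-wheel hub

## Robot

A 6-joint arm with a two-finger parallel gripper is mounted at the origin on the work surface. World frame = base frame: x ahead of the robot, y to its left, z up, the work surface at z = 0. Lengths are in m, angles in rad, forces in N, time in s.
With the tool pointing down it reaches from about 0.35 to 0.875 m from the base axis. Payload 4.2 kg.
Tool frame: the origin (TCP) lies midway between the tips of the shut fingers; the grasp point (between the pads) lies 19 mm behind it (arm.grasp_offset is the y of the grasp point in the tool frame, in m); y points along the fingers, z is the direction in which the jaws open and shut, and the axes are right-handed (so a half turn about y gives the same grasp; the last joint's range is limited). The gripper opens to 87 mm and grips with 3 to 60 N. Pads are 19 mm wide; open, the fingers measure 117 mm over their backs; the gripper's body (75 mm by 190 mm) begins 51 mm behind the grasp point.
Start: joints at [1.492, 0.385, 0.008, 0, -1.194, -0.259], TCP at [0.207, 0.59, 0.223] pointing down, gripper open.
Joint ranges: [-3.14, 3.14], [-1.21, 2.06], [-1.07, 1.41], [-3.16, 2.05], [-2.99, -0.16], [-3.1, 3.1]. Speed limits (rad/s): [2.79, 2.79, 3.14, 3.14, 3.14, 3.14].

## Interface

Orientations are given as a rotation vector (axis times angle).
In Python, from cell import arm gives the robot as it stands. The module is installed in compiled form; this text tells all that it offers.
- The arm moves only by the shell command python3 -m jog 'ROWS' [OPENING] [FORCE]. ROWS is a JSON object of lists of equal length, an entry for each row: "slide": the shift along the tool's x, y, z in cm, a list of three; "rot": the turn, a rotation vector about the tool's x, y, z in rad, a list of three. A call has 1 to 8 rows; each row shifts and turns the commanded pose from where the row before left it, along the tool's axes as they then stand; what a row does not reach is not made up. A row lasts 1/8 s, in which the tool goes at most 62.5 mm and 10.7 degrees, less where a joint would pass 70% of its speed; a pose out of reach is approached as far as the arm can. A call with a gripper value outside its range is refused whole. OPENING is the gripper's target within -1 to 1 (shut at 1, half-way at 0, fully open at -1), set as the call begins (- or left out, the last holds). The fingers move at their own pace and stop on an object; FORCE is the grip in N (left out, the last holds). Time passes only in rows, so rows that do not move let the fingers close. It gives the time, the measured TCP pose, the force and the opening at its end, in the units of the state.
- arm.observe(): the state, without advancing time (a new reading comes with each control period).
- arm.capture(name): name is "scene" or "side" or "wrist"; returns a dict with "color" (400x640x3 uint8, red, green, blue), "range_z" (400x640 float32, m along the optical axis (not along the pixel's ray), 0 where there is no reading), "intrinsics" (3x3 intrinsics, pixels), "eye" and "attitude" of the camera in the world; the wrist camera has in their place "hand_eye" (4x4, takes a point from camera to tool coordinates, whose origin is the TCP and whose axes are the tool frame's). Camera axes: x right, y up, looking along -z (the intrinsics and any distortion apply to the point x, -y, -z); pixel columns grow to the right and rows downward; lengths in m; the calibration is good to about 2 mm. The wrist camera is an equidistant fisheye: a pixel r from the principal point sees the ray r / f radians off the axis. A picture is of the moment at which its call begins: read the wrist's pose just before it.
- arm.job_done(): hands the job in, once; it reports no verdict.
The state is a dict: "clock": time; "joint_positions": joint angles; "joint_vel": joint speeds; "effort": joint torques, N m; "eef_pos": TCP position; "tcp_rot": TCP orientation; "contact_force": force on the tool from outside, world axes, zero at the start; "moment": the same for the moment, N m; "grip_width": finger opening in m.
Only numpy, scipy, OpenCV 4.12 (cv2) and the standard library are available. Lean on these libraries where they do the work, as an engineer would, in place of code of your own. Each camera call takes 0.05 s, during which the arm holds its last target. There are 200 camera calls.

## Task

Refit the sprocket carrier to the small rear wheel lying on the board: lower it over the post in the middle of the hub and turn it under light pressure, without forcing it, until its five lugs drop between the hub's rubbers and its flange sits fully home, flat on the hub rim. Then let go, and leave everything else on the bench where it is.

Things in the scene. Friction and masses are not known exactly. Their poses are not given: they have to be found in the camera images.
- carrier_mid (a point): The sprocket carrier: cast aluminium with a dark 36-tooth steel sprocket, 150 mm across, 72 mm tall, 0.6 to 0.9 kg. This point is on its axis, half-way up (36 mm above its underside); z up. Found standing on its lugs. Top: a round bearing housing 54 mm across, the top 28 mm of it plain and clear of everything: grip it there. Sprocket top 34 mm below the housing's top, bolt heads 5 mm higher.
- carrier: The same carrier, origin on its axis at the lug tips. Five equal lugs, every 72 degrees, one on its x axis: 24 mm long down, 14 mm wide, from 31 to 55 mm off the axis. Flange underside 24 mm above the lug tips. Between the lugs a sleeve with a 39 mm bore, open from below, its lower edge 10 mm above the lug tips; it goes over the hub's post.
- hub_rim (a point): Centre of the wheel hub, level with the top of the hub's aluminium rim (132 mm across, 116 mm inside), 120 mm over the bench; z up. A 36 mm post with a coned tip stands at the centre, its top 15 mm above this point. Around it five slots 19 mm wide between rubbers whose tops lie 2 mm below the rim. Carrier home: its mid point 12 mm above this point; lugs still on the rubbers: 34 mm above.
- board: Wooden board 380 x 400 x 20 mm, fixed; on it lies the wheel, sprocket side up, tyre 400 mm across, its top 110 mm over the bench. Origin under the board's middle, below the hub's centre. The board's yaw says nothing of how the wheel and its slots are turned: that differs every time and is not given; feel for it, or look. The wheel stays put unless twisted hard (3.5 N m).
- axle: Steel wheel axle 200 mm long with a hex head and a nut, lying on the cardboard sheet beyond the carrier; leave it.
- spanner: Steel combination spanner 210 mm long, lying flat on the cardboard sheet on the robot's side of the carrier; leave it.
- lube: Upright blue spray can with a white band and red cap, 56 mm across, 190 mm tall, at the right; origin under its middle; leave it.
- grease: White grease tub with yellow lid, 84 mm across, 75 mm tall, at the left; origin under its middle; leave it.

How it is judged:
On the way:
1. the carrier is set down over the hub's centre post in the fingers, upright (horizontal distance between carrier_mid and hub_rim below 0.006 m and z of carrier_mid in the frame of hub_rim below 0.042 m and angle between carrier_mid's own z axis and vertical below 0.15 rad and contact force between the fingers and carrier above 1 N), for 0.1 s.
At the end, for the whole second after the job is handed in: The carrier is home on the hub: its axis within 4 mm of the hub's, its flange within 3 mm of the hub rim (mid point 7 to 15 mm above the rim's level), within 2 degrees of upright, at rest and let go (horizontal distance between carrier_mid and hub_rim below 0.004 m and z of carrier_mid in the frame of hub_rim between 0.007 and 0.015 m and angle between carrier_mid's own z axis and vertical below 0.035 rad and linear speed of carrier below 0.02 m/s); the robot touches nothing.
It fails at once if the carrier is forced: pressed on the wheel with more than 90 N while its lugs still stand on the rubbers (contact force between carrier and board above 90 N and z of carrier_mid in the frame of hub_rim above 0.028 m).
It fails at once if another thing on the bench is pushed more than 30 mm (distance of any of axle, spanner, lube, grease from where it was at the start of the episode above 0.03 m).
It also fails if it takes over 72 s, if anything falls off the work surface, if the arm or the gripper's body presses on something with over 40 N, if the wrist force passes 120 N, or if a joint passes its speed limit or range.

## Working session

There is one attempt and no reset: what is moved stays moved. The work goes in short steps, Python scripts to look and compute and a shell command to move; the robot and the scene stay as the last step left them, time stands still between calls to the robot, and variables do not carry over. Pictures are saved under pics/ and viewed, about 8 in all and at most 12, crops included, and the job is handed in when it is done.

```bash
mkdir -p pics
cat > h.py <<'E'
import numpy as np, cv2
from scipy.spatial.transform import Rotation as R
from cell import arm
def att(a):
    a=np.array(a,float)
    return a if a.shape==(3,3) else R.from_rotvec(a).as_matrix() if a.shape==(3,) else R.from_quat(a).as_matrix()
def cloud(c):
    K=np.array(c["intrinsics"]);z=c["range_z"];v,u=np.mgrid[:z.shape[0],:z.shape[1]]
    p=np.stack([(u-K[0,2])/K[0,0]*z,-(v-K[1,2])/K[1,1]*z,-z],-1)
    return p@att(c["attitude"]).T+np.array(c["eye"])
def save(n,im): cv2.imwrite("pics/"+n,cv2.cvtColor(im,cv2.COLOR_RGB2BGR))
E
python3 - <<'E'
from h import *
s=arm.observe();print(s)
for n in("scene","side"):
    c=arm.capture(n);save(n+".png",c["color"]);np.savez(n,**c)
    print(n,c["intrinsics"],c["eye"],c["attitude"],[k for k in c])
E
```

```text
{'clock': 0.0, 'joint_positions': array([ 1.49163041e+00,  3.85576895e-01,  6.61341702e-03, -5.11821985e-04,
       -1.19398902e+00, -2.58606598e-01]), 'joint_vel': array([ 0.0008119 , -0.00124206,  0.00038684, -0.00165526,  0.00047347,
       -0.00061533]), 'effort': array([ 9.47205699e-04, -3.90665352e+01,  1.87403226e+01,  4.21974957e+00,
        1.08678508e-02, -1.85880353e-04]), 'eef_pos': array([0.20689168, 0.58912047, 0.22144057]), 'tcp_rot': array([-0.34740334, -2.03570683,  2.04023474]), 'contact_force': array([-0.05521397, -0.60183154,  0.43724669]), 'moment': array([ 0.01485921, -0.03387938,  0.00474097]), 'grip_width': 0.08723687092236006}
scene [[404.7540542    0.         317.07762698]
 [  0.         404.7540542  200.7941104 ]
 [  0.           0.           1.        ]] [ 1.05852514 -0.47145728  1.18727837] [0.52468899 0.2320953  0.785265  ] ['color', 'range_z', 'intrinsics', 'eye', 'attitude']
side [[389.77630321   0.         314.32725005]
 [  0.         389.77630321 196.87864901]
 [  0.           0.           1.        ]] [-0.04471572 -0.86993713  0.88825461] [ 0.88011031 -0.28532284 -0.57912364] ['color', 'range_z', 'intrinsics', 'eye', 'attitude']
```

View pics/scene.png

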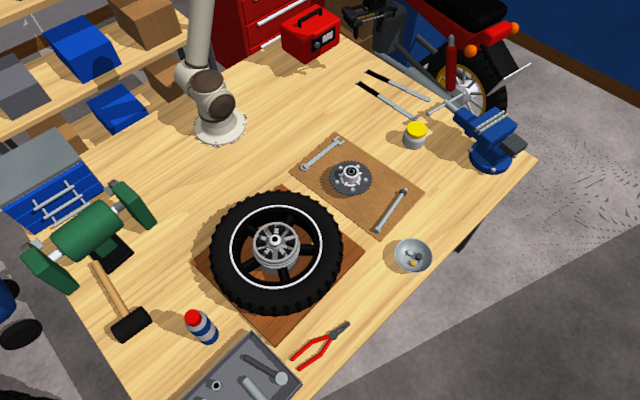

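View pics/side.png

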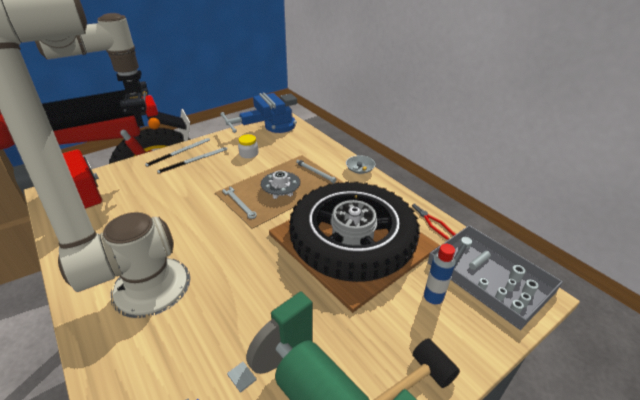

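The scene view shows the carrier at about (351,174) and the hub post at about (275,239). In the side view they are at about (280,176) and (354,210).

Run:
```python
from h import *
crops=[]
for n,ca,hu in(("scene",(351,174),(275,239)),("side",(280,178),(354,212))):
    c=dict(np.load(n+".npz"));P=cloud(c)
    for (u,v),r in((ca,40),(hu,50)):
        Q=P[v-r:v+r,u-r:u+r].reshape(-1,3);ok=c["range_z"][v-r:v+r,u-r:u+r].ravel()>0;Q=Q[ok]
        print(n,(u,v),P[v,u])
        # bands
        for lo,hi in ((0.03,.042),(0.06,0.08),(.105,.115),(.116,.125),(.128,.142)):
            m=(Q[:,2]>lo)&(Q[:,2]<hi)
            if m.sum()>5:
                q=Q[m,:2];ctr,rad=cv2.minEnclosingCircle(q.astype(np.float32));print(lo,hi,m.sum(),np.median(Q[m],0).round(4),np.round(ctr,4),round(rad,4))
    g=c["color"];u0,v0=(ca[0]+hu[0])//2,(ca[1]+hu[1])//2
    crops.append(cv2.resize(g[v0-75:v0+75,u0-100:u0+100],(800,600),interpolation=cv2.INTER_CUBIC))
w=arm.capture("wrist");save("w0.png",w["color"]);print(w["hand_eye"],w["intrinsics"])
```

```text
scene (351, 174) [0.55088228 0.16120121 0.07136507]
0.03 0.042 461 [0.5572 0.1605 0.04  ] [0.5434 0.1679] 0.0766
0.06 0.08 182 [0.5485 0.1631 0.0754] [0.5457 0.1684] 0.0286
0.105 0.115 135 [ 0.5836 -0.0298  0.1085] [ 0.5863 -0.0189] 0.0363
scene (275, 239) [ 0.58708921 -0.20036829  0.13388377]
0.03 0.042 137 [ 0.5647 -0.1741  0.0367] [ 0.5836 -0.1985] 0.1163
0.06 0.08 443 [ 0.5556 -0.1725  0.0718] [ 0.5824 -0.198 ] 0.1163
0.105 0.115 2173 [ 0.5506 -0.1844  0.1081] [ 0.5844 -0.2003] 0.1911
0.116 0.125 817 [ 0.5924 -0.2049  0.1192] [ 0.556  -0.1496] 0.1252
0.128 0.142 109 [ 0.5886 -0.2014  0.1344] [ 0.5864 -0.2002] 0.0179
side (280, 178) [0.53162351 0.14116245 0.077067  ]
0.03 0.042 363 [0.5366 0.1524 0.04  ] [0.539  0.2855] 0.1933
0.06 0.08 247 [0.5514 0.1764 0.0739] [0.5352 0.1924] 0.3029
0.105 0.115 338 [ 0.5021 -0.0622  0.1077] [ 0.513  -0.0628] 0.0841
side (354, 212) [ 0.57720754 -0.21204348  0.13504769]
0.03 0.042 57 [0.8294 0.0478 0.0351] [ 0.6617 -0.0691] 0.3064
0.06 0.08 520 [ 0.5622 -0.2278  0.0718] [ 0.5549 -0.2395] 0.1686
0.105 0.115 2301 [ 0.5559 -0.2335  0.108 ] [ 0.5861 -0.2029] 0.1928
0.116 0.125 617 [ 0.5827 -0.2103  0.1187] [ 0.5859 -0.2008] 0.0682
0.128 0.142 74 [ 0.5831 -0.2061  0.1343] [ 0.5857 -0.2045] 0.0176
[[ 3.35312463e-04 -9.62359294e-01 -2.71780201e-01 -7.44321928e-02]
 [-9.17493550e-04  2.71779806e-01 -9.62359026e-01 -1.62054485e-01]
 [ 9.99999523e-01  5.72047557e-04 -7.91827289e-04  7.76373563e-04]
 [ 0.00000000e+00  0.00000000e+00  0.00000000e+00  1.00000000e+00]] [[309.70691629   0.         317.53920468]
 [  0.         309.70691629 194.224276  ]
 [  0.           0.           1.        ]]
```

View pics/w0.png

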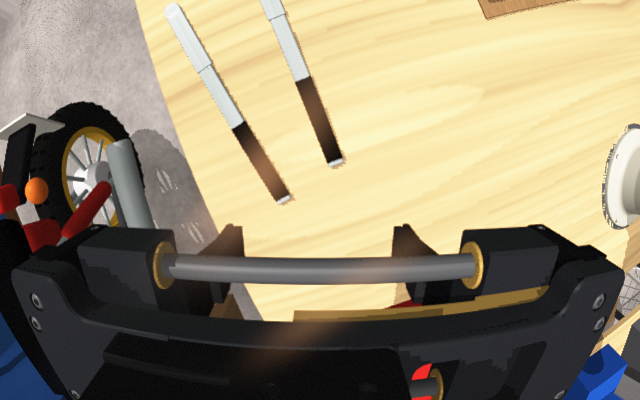

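```bash
cat >> h.py <<'E'
def go(x,y,z):
    s=arm.observe();M=R.from_rotvec(s["tcp_rot"]).as_matrix();d=M.T@(np.array([x,y,z])-s["eef_pos"])*100
    print("t",round(s["clock"],2),"tcp",s["eef_pos"].round(4),"q",s["joint_positions"].round(2),"F",s["contact_force"].round(1),"w",round(s["grip_width"],4));print("tool axes in world\n",M.round(3),"\nslide cm",d.round(2),"steps",np.linalg.norm(d)/6.25)
E
python3 -c "
from h import *
go(.5,.17,.22)
c=dict(np.load('scene.npz'));g=c['color'];save('crop.png',cv2.resize(g[150:280,220:390],(800,612),interpolation=3)[:600])"
```

```text
t 0.15 tcp [0.2069 0.5893 0.2217] q [ 1.49  0.39  0.01 -0.   -1.19 -0.26] F [ 0.3 -0.2 -0.1] w 0.0866
tool axes in world
 [[-0.943 -0.    -0.331]
 [ 0.331 -0.002 -0.943]
 [-0.    -1.     0.002]] 
slide cm [-41.55   0.22  29.84] steps 8.184734138634422
```

View pics/crop.png

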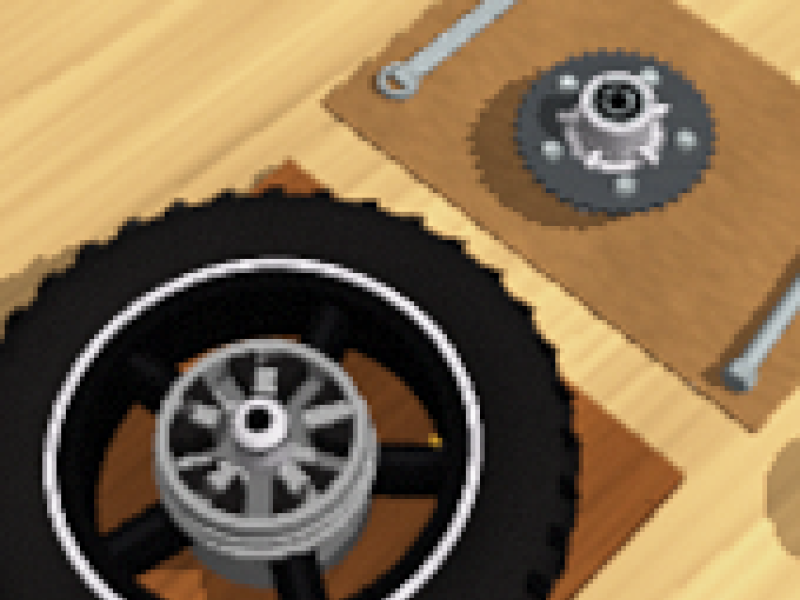

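The crop shows the carrier with its five bolts, and the hub with light ribs and dark rubbers around the post at (262,420).

```bash
python3 -m jog '{"slide":[[-5,0,3.6],[-5,0,3.6],[-5,0,3.6],[-5,0,3.6],[-5,0,3.6],[-5,0,3.6],[-5,0,3.6],[-5,0,3.6]],"rot":[[0,0,0],[0,0,0],[0,0,0],[0,0,0],[0,0,0],[0,0,0],[0,0,0],[0,0,0]]}' -1
python3 -c "
from h import *
go(.545,.168,.18)
w=arm.capture('wrist');save('w1.png',w['color'])"
```

```text
clock: 1.15
eef_pos: [0.4898, 0.1836, 0.2226]
tcp_rot: [-0.347, -2.039, 2.038]
contact_force: [-0.0, 0.4, -0.4]
grip_width: 0.0868
t 1.15 tcp [0.4898 0.1836 0.2226] q [ 0.67  0.21 -0.24 -0.   -1.12  0.56] F [-0.   0.4 -0.4] w 0.0868
tool axes in world
 [[-0.944  0.    -0.331]
 [ 0.331  0.    -0.944]
 [-0.    -1.    -0.   ]] 
slide cm [-5.73  4.26 -0.36] steps 1.14321880856614
```

View pics/w1.png

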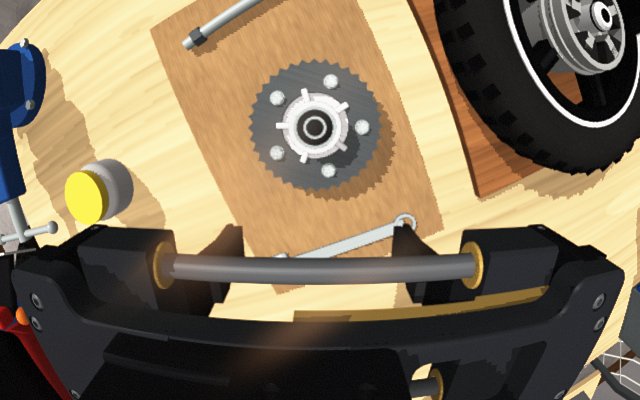

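The housing top is centred at about (315,127). One rib points left in the image, and the bolts sit 36° off the ribs.

```bash
cat >> h.py <<'E'
def wray(u,v,z,s,w):
    K=np.array(w["intrinsics"]);d=np.array([u-K[0,2],v-K[1,2]])/K[0,0];r=np.linalg.norm(d)
    k=np.array([*(np.sin(r)*d/r*[1,-1]),-np.cos(r)])
    M=R.from_rotvec(s["tcp_rot"]).as_matrix();H=np.array(w["hand_eye"])
    o=M@H[:3,3]+s["eef_pos"];k=M@H[:3,:3]@k
    return o+k*(z-o[2])/k[2]
E
python3 -c "
from h import *
s=arm.observe();w=arm.capture('wrist')
print(wray(315,127,.072,s,w));print('bolts',[wray(*p,.042,s,w).round(4) for p in [(277,98),(331,82),(362,128),(329,170),(277,153)]], 'rib',wray(283,126,.05,s,w))
print(np.mean([wray(*p,.042,s,w) for p in [(277,98),(331,82),(362,128),(329,170),(277,153)]],0))
go(*wray(315,127,.072,s,w)[:2],.048)"
```

```text
[0.54581725 0.16074328 0.072     ]
bolts [array([0.589 , 0.1896, 0.042 ]), array([0.5854, 0.1282, 0.042 ]), array([0.5261, 0.1127, 0.042 ]), array([0.4934, 0.163 , 0.042 ]), array([0.5315, 0.2113, 0.042 ])] rib [0.55759484 0.19324934 0.05      ]
[0.54509105 0.16095274 0.042     ]
t 1.25 tcp [0.4909 0.181  0.2221] q [ 0.66  0.21 -0.24  0.   -1.12  0.56] F [ 0.1  1.  -0.2] w 0.0864
tool axes in world
 [[-0.941 -0.001 -0.338]
 [ 0.338 -0.001 -0.941]
 [ 0.    -1.     0.001]] 
slide cm [-5.85 17.41  0.03] steps 2.93830246397487
```

```bash
python3 -m jog '{"slide":[[-3,3,-0.2],[-2.8,4,-0.1],[0,5,0],[0,0,0],[0,0,0]],"rot":[[0,0,0],[0,0,0],[0,0,0],[0,0,0],[0,0,0]]}' -1
python3 -c "
from h import *
s=arm.observe();w=arm.capture('wrist');save('w2.png',w['color']);import pickle;pickle.dump((s,w),open('w2.pkl','wb'))
go(.545,.164,.048)"
```

```text
clock: 1.88
eef_pos: [0.5457, 0.1699, 0.1043]
tcp_rot: [-0.349, -2.041, 2.039]
contact_force: [-0.5, 1.4, 1.1]
grip_width: 0.0873
t 1.93 tcp [0.546  0.1701 0.105 ] q [ 0.59  0.4  -0.29  0.   -0.88  0.65] F [-0.2 -0.3 -0.1] w 0.087
tool axes in world
 [[-0.944  0.004 -0.33 ]
 [ 0.33   0.002 -0.944]
 [-0.003 -1.    -0.003]] 
slide cm [-0.09  5.7   0.63] steps 0.9169476439917871
```

View pics/w2.png

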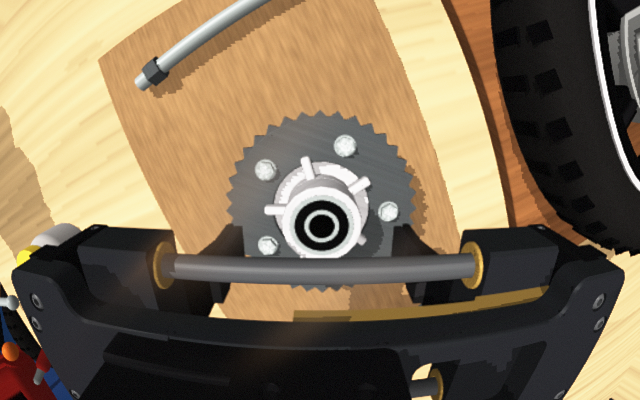

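The housing top is at about (320,226), centred between the fingers (midpoint 318).

```bash
python3 -c "
from h import *
import pickle;s,w=pickle.load(open('w2.pkl','rb'))
p=wray(320,226,.072,s,w);print(p)
go(p[0],p[1],.048)
b=[wray(*p,.042,s,w) for p in [(265,170),(345,146),(388,211),(268,244)]]
print(b,[np.degrees(np.arctan2(q[1]-p[1],q[0]-p[0])) for q in b])"
```

```text
[0.54238573 0.16838472 0.072     ]
t 1.93 tcp [0.546  0.1701 0.105 ] q [ 0.59  0.4  -0.29  0.   -0.88  0.65] F [-0.2 -0.3 -0.1] w 0.087
tool axes in world
 [[-0.944  0.004 -0.33 ]
 [ 0.33   0.002 -0.944]
 [-0.003 -1.    -0.003]] 
slide cm [0.3 5.7 0.3] steps 0.9138283045589506
[array([0.5866142 , 0.19615804, 0.042     ]), array([0.58383418, 0.13445402, 0.042     ]), array([0.52507892, 0.11808917, 0.042     ]), array([0.52996192, 0.21663648, 0.042     ])] [np.float64(32.12681931023419), np.float64(-39.304585836051054), np.float64(-108.98845283741584), np.float64(104.43883394042608)]
```

```bash
python3 -m jog '{"slide":[[0.2,2.8,0.2],[0,2.8,0],[0,0,0]],"rot":[[0,0,0],[0,0,0],[0,0,0]]}' -1 && python3 -m jog '{"slide":[[0,0,0],[0,0,0],[0,0,0],[0,0,0],[0,0,0],[0,0,0],[0,0,0],[0,0,0]],"rot":[[0,0,0],[0,0,0],[0,0,0],[0,0,0],[0,0,0],[0,0,0],[0,0,0],[0,0,0]]}' 1 40
python3 -c "
from h import *
go(.544,.168,.25)"
```

```text
clock: 2.3
eef_pos: [0.5419, 0.168, 0.0471]
tcp_rot: [-0.347, -2.038, 2.039]
contact_force: [0.9, 0.4, 1.3]
grip_width: 0.0865
clock: 3.3
eef_pos: [0.5426, 0.168, 0.047]
tcp_rot: [-0.348, -2.039, 2.038]
contact_force: [-1.0, 2.0, 4.1]
grip_width: 0.0535
t 3.3 tcp [0.5426 0.168  0.047 ] q [ 0.59  0.47 -0.35  0.   -0.75  0.65] F [-1.   2.   4.1] w 0.0535
tool axes in world
 [[-0.944  0.001 -0.331]
 [ 0.331  0.    -0.944]
 [-0.001 -1.    -0.001]] 
slide cm [ -0.15 -20.3   -0.06] steps 3.2482377645852516
```

```bash
python3 -m jog '{"slide":[[0,-2,0],[0,-3,0],[0,-3,0],[0,-3,0],[0,-3,0],[0,-2,0],[0,0,0],[0,0,0]],"rot":[[0,0,0],[0,0.1,0],[0,0.17,0],[0,0.17,0],[0,0.17,0],[0,0.17,0],[0,0.17,0],[0,0.17,0]]}'
python3 -c "
from h import *
go(.586,-.201,.207)
s=arm.observe();w=arm.capture('wrist');save('w3.png',w['color']);import pickle;pickle.dump((s,w),open('w3.pkl','wb'))
P=cloud(dict(np.load('scene.npz')));print(P[312:325,188:198].reshape(-1,3)[::20])"
```

```text
clock: 4.3
eef_pos: [0.54, 0.1669, 0.2035]
tcp_rot: [-1.153, -1.281, 1.291]
contact_force: [-1.0, -0.5, -5.8]
grip_width: 0.0535
t 4.3 tcp [0.54   0.1669 0.2035] q [ 0.59  0.3  -0.16 -0.   -1.11 -0.48] F [-1.  -0.5 -5.8] w 0.0535
tool axes in world
 [[-0.106 -0.007 -0.994]
 [ 0.994 -0.002 -0.106]
 [-0.001 -1.     0.007]] 
slide cm [-37.07  -0.31  -0.68] steps 5.93241090923336
[[ 0.61743046 -0.50219975  0.19290421]
 [ 0.62088757 -0.50508145  0.1912541 ]
 [ 0.62517202 -0.50788739  0.19152382]
 [ 0.62869268 -0.51074467  0.19007748]
 [ 0.63392729 -0.51342504  0.19266868]
 [ 0.63752773 -0.51624573  0.191496  ]
 [ 0.63015556 -0.5203085   0.16414385]]
```

View pics/w3.png

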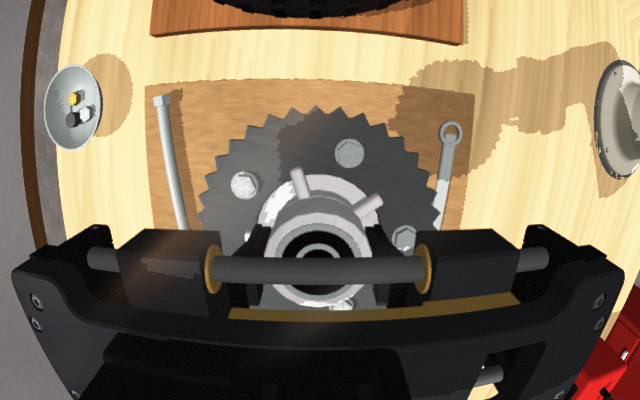

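The carrier is held centrally and the hub isn't in view yet. I'll move partway and look again.

```bash
python3 -m jog '{"slide":[[-4,-0.5,0],[-5.5,-0.5,0],[-5.5,0,0],[-5,0,0],[-3,0,0],[0,0,0],[0,0,0]],"rot":[[0,0,0],[0,0,0],[0,0,0],[0,0,0],[0,0,0],[0,0,0],[0,0,0]]}'
python3 -c "
from h import *
go(.586,-.201,.207)
s=arm.observe();w=arm.capture('wrist');save('w4.png',cv2.resize(w['color'][:200,170:470],(800,533),interpolation=3));import pickle;pickle.dump((s,w),open('w4.pkl','wb'))"
```

```text
clock: 5.22
eef_pos: [0.567, -0.0606, 0.2146]
tcp_rot: [-1.15, -1.29, 1.294]
contact_force: [0.4, -0.4, -6.6]
grip_width: 0.053
t 5.22 tcp [ 0.567  -0.0606  0.2146] q [ 0.18  0.3  -0.14 -0.   -1.14 -0.06] F [ 0.4 -0.4 -6.6] w 0.053
tool axes in world
 [[-0.113 -0.004 -0.994]
 [ 0.994  0.    -0.113]
 [ 0.001 -1.     0.004]] 
slide cm [-14.17   0.75  -0.3 ] steps 2.2705935294836705
```

View pics/w4.png

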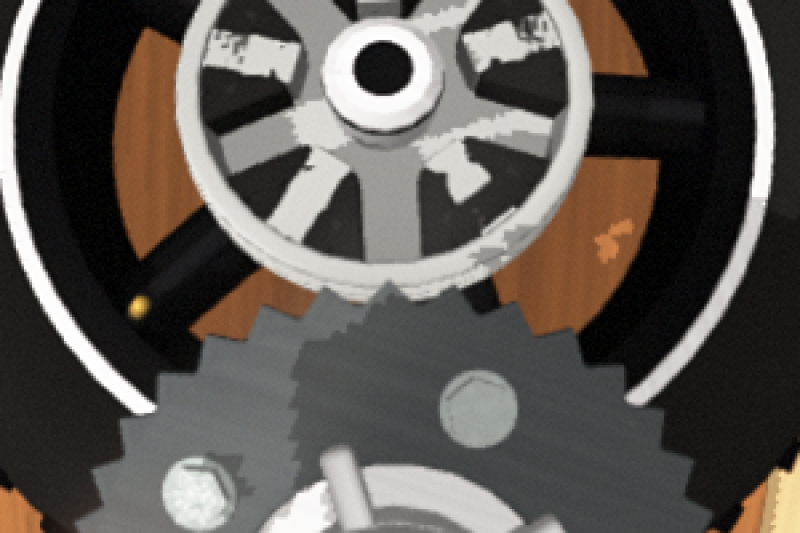

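Five floor-grey channels 60 px wide are visible in the crop. One points down at (390,215), with the post top at (383,68) and bolts at (478,408) and (198,492).

```bash
python3 -c "
from h import *
import pickle;s,w=pickle.load(open('w4.pkl','rb'))
f=lambda x,y,z:wray(170+x*.375,y*.375,z,s,w)
h=f(383,68,.135);print('hub',h)
a=lambda p,c:np.degrees(np.arctan2(*(p-c)[1::-1]))%72
for z in(.07,.09,.11):print(z,a(f(390,250,z),h),a(f(228,158,z),h),a(f(540,140,z),h))
# rim
q=np.array([f(x,y,.12)[:2] for x,y in((178,90),(590,80),(385,280),(235,225),(550,205))],float)
A=np.c_[2*q,np.ones(5)];r=np.linalg.lstsq(A,(q**2).sum(1),rcond=None)[0];print('rimfit',r[:2],np.sqrt(r[2]+r[0]**2+r[1]**2))
t=s['eef_pos'];c=t*1;print('bolts',[ (f(*b,t[2]-.004),a(f(*b,t[2]-.004),c)) for b in((478,408),(198,492))])
print('rib',a(f(345,455,t[2]+.0),c))
go(h[0],h[1],.18)"
```

```text
hub [ 0.58537156 -0.20139162  0.135     ]
0.07 26.787650119980626 21.364708775897288 33.89641361770853
0.09 26.72516586857563 25.63967677960049 29.431388418201237
0.11 26.664988749645957 30.315680807709217 24.513831883183315
rimfit [ 0.58533327 -0.20202525] 0.06451883232420319
bolts [(array([ 0.55546412, -0.11372383,  0.21064636]), np.float64(41.747555899003515)), (array([ 0.61148925, -0.08979645,  0.21064636]), np.float64(38.69619823891503))]
rib 0.9743782900143003
t 5.28 tcp [ 0.5673 -0.0602  0.2151] q [ 0.18  0.3  -0.14 -0.   -1.14 -0.06] F [ 0.6  0.1 -7. ] w 0.0532
tool axes in world
 [[-0.114 -0.003 -0.993]
 [ 0.993  0.    -0.114]
 [ 0.001 -1.     0.003]] 
slide cm [-14.24   3.5   -0.2 ] steps 2.3461362102710153
```

```bash
python3 -m jog '{"slide":[[-4.2,0.6,-0.2],[-5,0.7,0],[-4,0.7,0],[-1,0,0],[0,0,0],[0,0,0],[0,0,0],[0,0,0]],"rot":[[0,0,0],[0,0,0],[0,0,0],[0,0,0],[0,0.122,0],[0,0.122,0],[0,0,0],[0,0,0]]}'
python3 -c "
from h import *
go(.5855,-.2015,.18)"
```

```text
clock: 6.28
eef_pos: [0.5863, -0.2007, 0.1965]
tcp_rot: [-1.267, -1.115, 1.115]
contact_force: [-0.1, -0.3, -6.7]
grip_width: 0.053
t 6.28 tcp [ 0.5863 -0.2007  0.1965] q [-0.07  0.39 -0.04 -0.   -1.13 -0.06] F [-0.1 -0.3 -6.7] w 0.053
tool axes in world
 [[ 0.127 -0.    -0.992]
 [ 0.992  0.     0.127]
 [ 0.    -1.     0.   ]] 
slide cm [-0.09  1.65  0.07] steps 0.2652083228769234
```

```bash
python3 -m jog '{"slide":[[-0.1,1,0.1],[0,0.7,0],[0,0.3,0],[0,0,0]],"rot":[[0,0,0],[0,0,0],[0,0,0],[0,0,0]]}'
python3 -m jog '{"slide":[[0,0.2,0],[0,0.2,0],[0,0.2,0],[0,0,0]],"rot":[[0,0,0],[0,0,0],[0,0,0],[0,0,0]]}'
python3 -c "
from h import *
s=arm.observe();print(s['moment'])
go(.5855,-.2015,.165)"
```

```text
clock: 6.78
eef_pos: [0.5849, -0.2026, 0.1761]
tcp_rot: [-1.268, -1.112, 1.113]
contact_force: [0.5, -0.2, -6.3]
grip_width: 0.0536
clock: 7.28
eef_pos: [0.5849, -0.2025, 0.1703]
tcp_rot: [-1.268, -1.112, 1.112]
contact_force: [-0.6, 0.7, -6.8]
grip_width: 0.0534
[ 0.09433827 -0.03166531 -0.03904802]
t 7.28 tcp [ 0.5849 -0.2025  0.1703] q [-0.07  0.41 -0.08 -0.   -1.07 -0.06] F [-0.6  0.7 -6.8] w 0.0534
tool axes in world
 [[ 0.131 -0.    -0.991]
 [ 0.991  0.     0.131]
 [ 0.    -1.     0.001]] 
slide cm [ 0.1   0.53 -0.05] steps 0.08678484067365756
```

```bash
for i in 1 2 3; do python3 -m jog '{"slide":[[0,0.1,0],[0,0.1,0],[0,0,0]],"rot":[[0,0,0],[0,0,0],[0,0,0]]}' | grep -E "eef|contact"; done
python3 -c "
from h import *
s=arm.observe();print(s['moment'])
go(.5855,-.2015,.165)"
```

```text
eef_pos: [0.585, -0.2025, 0.1684]
contact_force: [-0.2, 0.3, -6.0]
eef_pos: [0.5849, -0.2025, 0.1664]
contact_force: [-0.4, -0.8, -6.6]
eef_pos: [0.5853, -0.2024, 0.1649]
contact_force: [0.3, 1.0, -5.0]
[ 0.3116608  -0.12497096 -0.00732062]
t 8.4 tcp [ 0.5853 -0.2024  0.1649] q [-0.07  0.42 -0.09 -0.   -1.06 -0.06] F [ 0.3  1.  -5. ] w 0.0532
tool axes in world
 [[ 0.13   0.001 -0.991]
 [ 0.991 -0.     0.13 ]
 [ 0.    -1.    -0.001]] 
slide cm [ 0.09 -0.01 -0.01] steps 0.014910503086021184
```

```bash
for i in 1 2 3; do python3 -m jog '{"slide":[[0,0.1,0],[0,0,0]],"rot":[[0,0,0],[0,0,0]]}' | grep -E "eef|contact"; python3 -c "
from h import *
print(arm.observe()['moment'].round(2))"; done
```

```text
eef_pos: [0.5855, -0.2024, 0.1642]
contact_force: [-0.1, 0.6, -2.9]
[ 0.61 -0.09 -0.02]
eef_pos: [0.5856, -0.2025, 0.1635]
contact_force: [0.2, 2.5, 1.3]
[ 0.92 -0.02 -0.01]
eef_pos: [0.5857, -0.2016, 0.1615]
contact_force: [1.1, 5.6, -1.3]
[ 1.7  -0.39  0.02]
```

```bash
python3 -m jog '{"slide":[[0.1,0,0],[0,0,0]],"rot":[[0,0,0],[0,0,0]]}' | grep -E "eef|contact"; for i in 1 2 3; do python3 -m jog '{"slide":[[0,0.1,0],[0,0,0]],"rot":[[0,0,0],[0,0,0]]}' | grep -E "eef|contact"; python3 -c "
from h import *
print(arm.observe()['moment'].round(2))"; done
```

```text
eef_pos: [0.5857, -0.2012, 0.1613]
contact_force: [2.0, 3.4, -3.6]
eef_pos: [0.5857, -0.2011, 0.1611]
contact_force: [2.0, 4.6, -0.1]
[ 1.62 -0.5   0.01]
eef_pos: [0.5857, -0.201, 0.161]
contact_force: [-0.6, 7.0, 3.4]
[ 1.92 -0.05  0.02]
eef_pos: [0.5857, -0.201, 0.161]
contact_force: [-0.7, 7.4, 7.2]
[ 2.26  0.35 -0.06]
```

```bash
python3 -m jog '{"slide":[[0.15,0,0],[0,0,0]],"rot":[[0,0,0],[0,0,0]]}' | grep -E "eef|contact"; for i in 1 2 3; do python3 -m jog '{"slide":[[0,0,0],[0,0,0]],"rot":[[0,0.035,0],[0,0,0]]}' | grep -E "eef|contact"; python3 -c "
from h import *
print(arm.observe()['moment'].round(2))"; done
```

```text
eef_pos: [0.5857, -0.201, 0.161]
contact_force: [0.0, 2.6, 5.6]
eef_pos: [0.5857, -0.201, 0.161]
contact_force: [0.2, 2.7, 6.2]
[0.85 0.28 0.02]
eef_pos: [0.5857, -0.2009, 0.161]
contact_force: [-1.0, 3.5, 6.0]
[0.93 0.32 0.01]
eef_pos: [0.5857, -0.2009, 0.161]
contact_force: [-0.7, 3.1, 6.2]
[ 0.92  0.28 -0.02]
```

```bash
python3 -c "
from h import *
go(.5857,-.2009,.15)"; for i in 1 2 3 4; do python3 -m jog '{"slide":[[0,0,0],[0,0,0]],"rot":[[0,-0.06,0],[0,0,0]]}' | grep -E "eef|contact|rot"; python3 -c "
from h import *
print(arm.observe()['moment'].round(2))"; done
```

```text
t 11.15 tcp [ 0.5857 -0.2009  0.161 ] q [-0.07  0.42 -0.1   0.   -1.05 -0.17] F [-0.7  3.1  6.2] w 0.0534
tool axes in world
 [[ 0.233  0.002 -0.972]
 [ 0.972 -0.002  0.233]
 [-0.002 -1.    -0.002]] 
slide cm [0.   1.1  0.01] steps 0.17611529095955702
eef_pos: [0.586, -0.2009, 0.161]
tcp_rot: [-1.29, -1.08, 1.08]
contact_force: [1.6, 2.6, 5.5]
[0.92 0.15 0.16]
eef_pos: [0.5861, -0.2009, 0.161]
tcp_rot: [-1.265, -1.125, 1.125]
contact_force: [1.0, 2.0, 5.5]
[0.92 0.12 0.22]
eef_pos: [0.5861, -0.201, 0.161]
tcp_rot: [-1.238, -1.17, 1.169]
contact_force: [-0.8, 1.9, 5.4]
[0.85 0.13 0.2 ]
eef_pos: [0.5862, -0.201, 0.161]
tcp_rot: [-1.21, -1.214, 1.214]
contact_force: [0.4, 2.6, 5.3]
[0.83 0.09 0.18]
```

```bash
python3 -m jog '{"slide":[[0,0.1,0],[0,0,0]],"rot":[[0,0,0],[0,0,0]]}' | grep -E "contact"; for i in 1 2 3 4 5 6 7 8; do python3 -m jog '{"slide":[[0,0,0],[0,0,0]],"rot":[[0,-0.05,0],[0,0,0]]}' | grep -E "eef|contact"; python3 -c "
from h import *
s=arm.observe();print(s['moment'].round(2),s['joint_positions'][5].round(3))"; done
```

```text
contact_force: [0.0, 2.6, 9.2]
eef_pos: [0.5864, -0.201, 0.161]
contact_force: [0.7, 3.5, 8.9]
[1.1  0.43 0.11] 0.122
eef_pos: [0.5864, -0.2009, 0.1609]
contact_force: [0.2, 3.3, 8.6]
[1.16 0.41 0.07] 0.172
eef_pos: [0.5864, -0.2009, 0.161]
contact_force: [-1.7, 3.5, 9.1]
[1.14 0.35 0.06] 0.222
eef_pos: [0.5864, -0.2009, 0.161]
contact_force: [-0.6, 4.0, 8.1]
[1.04 0.39 0.08] 0.272
eef_pos: [0.5864, -0.2009, 0.161]
contact_force: [0.1, 3.7, 8.3]
[ 1.1   0.36 -0.01] 0.322
eef_pos: [0.5865, -0.2009, 0.161]
contact_force: [-1.0, 5.1, 8.0]
[ 1.08  0.33 -0.05] 0.372
eef_pos: [0.5865, -0.2009, 0.1609]
contact_force: [-0.3, 3.2, 8.7]
[1.09 0.27 0.06] 0.422
eef_pos: [0.5866, -0.2009, 0.1609]
contact_force: [-0.0, 4.3, 8.2]
[ 1.22  0.18 -0.03] 0.472
```

```bash
for i in 1 2 3 4 5; do python3 -m jog '{"slide":[[0,0,0],[0,0,0]],"rot":[[0,-0.04,0],[0,0,0]]}' | grep -E "eef|contact"; python3 -c "
from h import *
s=arm.observe();print(s['moment'].round(2),s['joint_positions'][5].round(3))"; done
python3 -c "
from h import *
c=arm.capture('scene');P=cloud(c)
w=arm.capture('wrist');a=w['color'][90:290,170:470];b=c['color'][190:290,210:360]
save('m5.png',np.vstack([cv2.resize(a,(600,400),interpolation=3)[:],cv2.resize(b,(600,400),interpolation=3)])[:, :][:800][::1][0:800] if 0 else np.hstack([cv2.resize(a,(400,267)),cv2.resize(b,(400,267),interpolation=3)]))
"
```

```text
eef_pos: [0.5867, -0.2009, 0.1607]
contact_force: [-1.4, 2.5, 6.9]
[ 1.19 -0.21 -0.06] 0.512
eef_pos: [0.5842, -0.2004, 0.1566]
contact_force: [0.6, 0.3, -7.5]
[ 0.24 -0.36 -0.01] 0.552
eef_pos: [0.5843, -0.2004, 0.156]
contact_force: [0.8, -0.0, -6.9]
[ 0.   -0.22 -0.  ] 0.591
eef_pos: [0.5852, -0.1996, 0.1561]
contact_force: [3.3, 1.7, -9.0]
[ 0.67 -1.1  -1.09] 0.628
eef_pos: [0.5857, -0.2003, 0.1563]
contact_force: [5.0, -2.0, -12.9]
[-0.25 -1.71 -1.27] 0.669
```

View pics/m5.png

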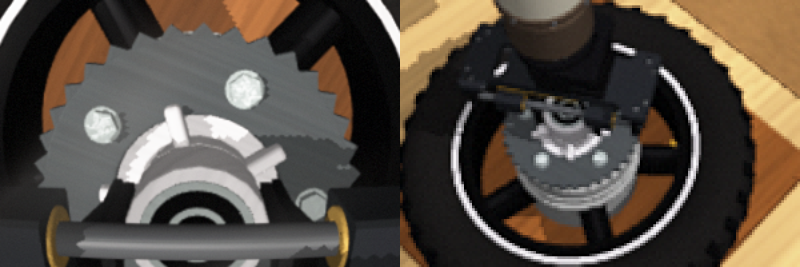

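It dropped into the slots at j6≈0.57 (z fell, force went free), then met the slot wall. I'll back off 0.08 rad and lower it.

```bash
python3 -m jog '{"slide":[[0,0,0],[0,0,0]],"rot":[[0,0.08,0],[0,0,0]]}' | grep -E "eef|contact"; for i in 1 2 3 4; do python3 -m jog '{"slide":[[0,0.2,0],[0,0.2,0],[0,0,0]],"rot":[[0,0,0],[0,0,0],[0,0,0]]}' | grep -E "eef|contact"; python3 -c "
from h import *
s=arm.observe();print(s['moment'].round(2),s['joint_positions'][5].round(3))"; done
```

```text
eef_pos: [0.5844, -0.2003, 0.1575]
contact_force: [0.7, 0.7, -7.5]
eef_pos: [0.5849, -0.2, 0.1532]
contact_force: [0.1, 0.6, -5.7]
[ 0.02  0.02 -0.05] 0.592
eef_pos: [0.5851, -0.2, 0.1492]
contact_force: [-1.0, -0.4, -6.5]
[ 0.06 -0.02  0.01] 0.592
eef_pos: [0.5851, -0.2, 0.1453]
contact_force: [-0.2, 0.4, -6.5]
[ 0.07 -0.03 -0.06] 0.592
eef_pos: [0.5851, -0.2, 0.1413]
contact_force: [-0.2, 0.2, -6.8]
[ 0.06 -0.02 -0.05] 0.592
```

```bash
for i in 1 2 3 4 5; do python3 -m jog '{"slide":[[0,0.1,0],[0,0,0]],"rot":[[0,0,0],[0,0,0]]}' | grep -E "eef|contact"; done
```

```text
eef_pos: [0.5853, -0.2, 0.1405]
contact_force: [-0.0, 0.8, -6.2]
eef_pos: [0.5853, -0.2, 0.1395]
contact_force: [-0.7, 0.8, -6.2]
eef_pos: [0.5854, -0.2, 0.1391]
contact_force: [-1.6, 0.8, -2.6]
eef_pos: [0.5854, -0.2001, 0.139]
contact_force: [-4.4, 3.4, 4.9]
eef_pos: [0.5854, -0.2001, 0.139]
contact_force: [-5.1, 4.1, 9.2]
```

```bash
python3 -m jog '{"slide":[[0,-0.2,0],[0,0,0]],"rot":[[0,0,0],[0,0,0]]}'; python3 -m jog '{"slide":[[0,0,0],[0,0,0],[0,0,0],[0,0,0],[0,0,0],[0,0,0]],"rot":[[0,0,0],[0,0,0],[0,0,0],[0,0,0],[0,0,0],[0,0,0]]}' -1
python3 -m jog '{"slide":[[0,-0.5,0],[0,-2,0],[0,-3,0],[0,-4,0],[0,-4,0],[4,-3,0],[6,0,0],[0,0,0]],"rot":[[0,0,0],[0,0,0],[0,0,0],[0,0,0],[0,0,0],[0,0,0],[0,0,0],[0,0,0]]}'
python3 -c "
from h import *
go(.5855,-.2015,.3)
c=arm.capture('side');P=cloud(c);c2=arm.capture('scene');P2=cloud(c2)
for X in(P,P2):
    Q=X.reshape(-1,3);Q=Q[np.linalg.norm(Q[:,:2]-[.5855,-.2015],axis=1)<.09]
    for lo,hi in((.126,.14),(.162,.174)):
        m=(Q[:,2]>lo)&(Q[:,2]<hi);q=Q[m]
        n=np.linalg.svd(q-q.mean(0))[2][2];print(lo,m.sum(),np.median(q,0).round(4),cv2.minEnclosingCircle(q[:,:2].astype(np.float32)),'tilt deg',np.degrees(np.arccos(abs(n[2]))).round(1))
w=arm.capture('wrist')['color']
save('m6.png',np.hstack([cv2.resize(c['color'][130:290,260:460],(400,320)),cv2.resize(c2['color'][190:310,200:350],(400,320),interpolation=3)]))"
```

```text
clock: 19.0
eef_pos: [0.5854, -0.2001, 0.1391]
tcp_rot: [-0.914, -1.584, 1.584]
contact_force: [-4.3, 2.4, 3.5]
grip_width: 0.0532
clock: 19.75
eef_pos: [0.5854, -0.2, 0.1386]
tcp_rot: [-0.914, -1.584, 1.584]
contact_force: [0.6, -0.3, 0.0]
grip_width: 0.0871
clock: 20.75
eef_pos: [0.5338, -0.1112, 0.3052]
tcp_rot: [-0.913, -1.588, 1.585]
contact_force: [-0.1, -0.6, 0.2]
grip_width: 0.0868
t 20.75 tcp [ 0.5338 -0.1112  0.3052] q [ 0.09  0.2  -0.05 -0.   -1.32  0.44] F [-0.1 -0.6  0.2] w 0.0868
tool axes in world
 [[-0.504  0.002 -0.864]
 [ 0.864  0.001 -0.504]
 [-0.    -1.    -0.002]] 
slide cm [-10.41   0.53   0.08] steps 1.667390051339996
0.126 924 [ 0.5713 -0.2208  0.1341] ((0.58626788854599, -0.20310735702514648), 0.07625667005777359) tilt deg 0.3
0.162 181 [ 0.5838 -0.2056  0.1681] ((0.5875875949859619, -0.2046838104724884), 0.030274076387286186) tilt deg 1.9
0.126 1414 [ 0.5954 -0.2069  0.1342] ((0.5861873030662537, -0.20015700161457062), 0.07600156962871552) tilt deg 0.1
0.162 265 [ 0.5875 -0.2005  0.1683] ((0.5859728455543518, -0.19860544800758362), 0.028493553400039673) tilt deg 1.4
```

View pics/m6.png

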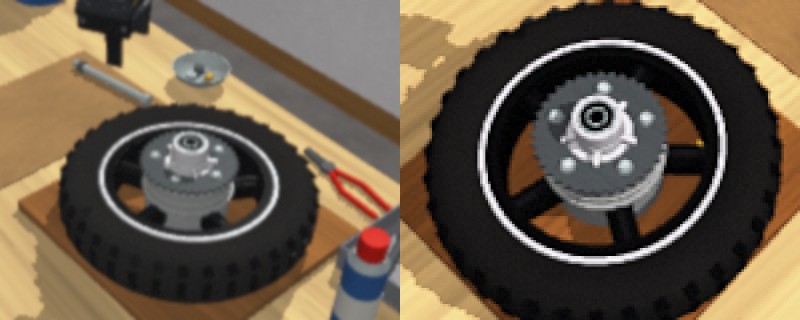

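The sprocket top is at z=0.134 and the housing top at 0.168, as expected when home (rim 0.120 + 14 mm and + 48 mm). The sprocket plane is level to 0.3° and centred on the hub, and the arm is clear.

```bash
python3 -c "
from cell import arm
print(arm.job_done())"
```

```text
the job is handed in; nothing more can be done
None
```

The carrier is on the hub, fully home and released, and I have handed the job in after about 21 s of the 72 s allowed. I gripped it by the housing, lowered it over the post and turned it under about 10–15 N. The lugs dropped in once the housing ribs lined up with the slots, about 36° from my first guess that the lugs sit under the bolts. It then went down another 22 mm onto the hub rim, as it should.

**Last checks:**
- **Height:** the sprocket top is at 0.134 m and the housing top at 0.168 m, which puts the flange on the rim.
- **Level:** the sprocket face is within 0.3° of level in both cameras. The fit to the housing top read 1.4–1.9°, but that patch is small and takes in some of the housing's side, so I trusted the sprocket.
- **Centring:** the sprocket's centre is within about 2 mm of the hub centre. The two cameras differ by 3 mm, close to their 2 mm calibration.
- **Clear of everything:** the gripper is open and about 0.13 m above the carrier, with no contact force. I saw no sign that the arm touched anything else, though I did not measure the other items' positions again at the end.

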